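Wedge up the bearing plate for a clearance check

TASK

Slide the black catch along its track until its white pointer is at the green mark, freeing the hinged bearing plate. Then grip the yellow wedge and push it, thin end first and flat on the bench, squarely under the middle of the plate's front edge until the plate just lifts 3 to 4 mm off its rests (edge over the wedge's green band). Finish still gripping the wedge there, only the wedge carrying the plate's front, the other bearings and the tin left in place.

Things in the scene. Friction and masses are not known exactly. Their poses are not given: they have to be found in the camera images.
- stand: Bearing stand bolted to the bench. Origin on the bench under the middle of the plate's front edge; x from that edge to the hinge (roughly away from the robot), y left, z up. Blue plate 150 mm (x) by 140 mm (y), 8 mm thick, a bearing 84 mm across, 18 mm high on it. Down, it rests on two 6 mm pads at y = -70..-50 and 50..70 mm; between them the space is free. Track: y = 95..139 mm, 14 mm high.
- plate_edge (a point): Middle of the lower front edge of the blue plate (edge with a white line on top); 6 mm above the bench when the plate is down; rises with the plate.
- plate (a joint): Tilt of the plate about its rear hinge, rad: 0 = down on its rests, grows as the front edge rises (0.0067 rad per mm at the edge). Plate and bearing weigh about 0.85 kg: about 4 N on the front edge.
- latch (a joint): Catch along its track, m, 0 to 0.075, growing along the stand's +x. Its two lugs (34 mm gap between) lie 1 mm over a red 14 mm tongue on the plate's left side and hold the plate down at 0 to 0.02 and again near 0.075; at 0.045 the pointer is at the green mark, the gap is over the tongue and the plate can rise. Needs about 2 N, stays where left.
- latch_top (a point): Centre of the top of the catch's black upright grip, 62 mm above the bench. The grip is 24 mm along the track and 26 mm across, free-standing from 24 mm above the bench (below, on the plate's side, is the steel bar with the lugs).
- release_mark (a point): Point on the track, 14 mm above the bench, that the catch's centre stands over when its pointer is at the green mark (a 12 mm green field on the track's outer margin). latch_top moves along the line through it parallel to the stand's x.
- wedge_grip (a point): Centre of the grey upright grip block of the loose yellow wedge, 40 mm above its underside; x towards the thin end, z up. Block: 30 mm along x, 26 mm across y, from 17 to 63 mm above the underside. The wedge is 40 mm wide, 0.14 kg, and reaches 17 mm behind this point.
- bearing_a: Bystander: loose steel ball bearing, 80 mm across, 22 mm high, origin at the middle of its underside. Leave it alone.
- bearing_b: Bystander: loose steel ball bearing, 62 mm across, 17 mm high, origin at the middle of its underside. Leave it alone.
- tin: Bystander: round tin with a green label, 72 mm across, 70 mm high, origin at the middle of its underside. Leave it alone.
- wedge_tip (a point): Middle of the wedge's thin end, at the underside: 95 mm ahead (x) of the grip's centre. 3 mm thick here, the top rises 1 mm per 5 mm to 17 mm at 70 mm back. So it meets the plate edge when the tip is 15 mm under it, then lifts it 1 mm per 5 mm. A green band, 25 to 40 mm back from the tip, is where the edge is lifted 2 to 5 mm.
Not all that is in view belongs to the job. Leave any brown or pink look-alike of the part that bears wedge_grip alone.

How it is judged (in metres and radians):
On the way:
1. the catch stands at the green mark while the plate is still down on its rests (value of joint latch between 0.037 and 0.053 m and value of joint plate below 0.006 rad), for 0.2 s.
At the end, for the whole second after the job is handed in: Plate front edge lifted 1.8 to 6 mm, carried by the wedge alone (over 1 N, robot off the plate); fingers hold the wedge (over 2 N), at rest, flat on the bench, at the front, within 25 mm of the centre line and 11 degrees of square; catch within 8 mm of the green mark (value of joint plate between 0.012 and 0.04 rad and value of joint latch between 0.037 and 0.053 m and contact force between wedge and plate above 1 N and contact force between the fingers and wedge above 2 N and contact force between each of the arm, the fingers and plate below 0.5 N and x of wedge_grip in the frame of stand below 0 m and x of wedge_tip in the frame of stand above 0.01 m and y of wedge_grip in the frame of stand between -0.025 and 0.025 m and angle between the x axis of wedge_grip and the x axis of stand, either way round below 0.2 rad and angle between wedge_grip's own z axis and vertical below 0.07 rad and height (world z) of wedge_grip below 0.045 m and linear speed of wedge below 0.02 m/s); the arm keeps its last pose, push and grip.
It fails at once if the plate is jacked up far beyond just lifting (front edge over 9 mm) (value of joint plate above 0.06 rad).
It fails at once if a bystander bearing or the tin is moved by more than 30 mm (distance of any of bearing_a, bearing_b, tin from where it was at the start of the episode above 0.03 m).
It also fails if it takes over 58 s, if anything falls off the work surface, if the arm or the gripper's body presses on something with over 40 N, if the wrist force passes 120 N, or if a joint passes its speed limit or range.

ROBOT

A 6-joint arm with a two-finger parallel gripper is mounted at the origin on the work surface. World frame = base frame: x ahead of the robot, y to its left, z up, the work surface at z = 0. Lengths are in mm, angles in rad, forces in N, time in s.
With the tool pointing down it reaches from about 275 to 1000 mm from the base axis. Payload 8.4 kg.
Tool frame: the origin (TCP) lies midway between the tips of the shut fingers; the grasp point (between the pads) lies 19 mm behind it (grasp_offset is the z of the grasp point in the tool frame, in mm); z points along the fingers, y is the direction in which the jaws open and shut (so a half turn about z gives the same grasp; the last joint's range is limited). The gripper opens to 85 mm and grips with 20 to 120 N. Pads are 22 mm wide; open, the fingers measure 114 mm over their backs; the gripper's body (76 mm by 85 mm) begins 54 mm behind the grasp point. The pads swing forward as they close: fully open they stand 13 mm farther back than shut.
Start: joints at [1.127, 0.353, 1.633, -0, 1.155, -0.002], TCP at [267.228, 564.993, 231.281] pointing down, gripper open.
Joint ranges: [-2.63, 2.63], [-0.92, 2.1], [0.06, 2.66], [-1.3, 4.44], [0, 2.69], [-3.02, 3.02]. Speed limits (rad/s): [2.22, 2.22, 2.79, 3.14, 3.14, 3.14].

INTERFACE

Orientations are given as a unit quaternion [w, x, y, z].
In Python, from workcell import * gives the robot as it stands.
- The arm moves only by the shell command python3 -m handwheel 'ROWS' [FORCE]. ROWS is JSON, a list of rows, each an object of numbers: "ax", "ay", "az": the turn, a rotation vector about the tool's x, y, z in degrees; "tx", "ty", "tz": the shift along the tool's x, y, z in m; "gripper": the opening, from -1 (shut) to 1 (fully open). A call has 1 to 12 rows; each row shifts and turns the commanded pose from where the row before left it, along the tool's axes as they then stand; what a row does not reach is not made up. A row lasts 1/12 s, in which the tool goes at most 41.7 mm and 7.16 degrees, less where a joint would pass 70% of its speed; a pose out of reach is approached as far as the arm can. A call with a gripper value outside its range is refused whole. The fingers move at their own pace and stop on an object; FORCE is the grip in N (left out, the last holds). Time passes only in rows, so rows that do not move let the fingers close. It gives the time, the measured TCP pose, the force and the opening at its end, in the units of the state.
- observe(): the state, without advancing time (a new reading comes with each control period).
- get_image(name): name is "scene" or "side" or "wrist"; returns a dict with "color" (420x560x3 uint8, red, green, blue), "range_z" (420x560 float32, mm along the optical axis (not along the pixel's ray), 0 where there is no reading), "vfov" (degrees; the focal length in pixels is half the picture's height over the tangent of half this angle, whatever the lens; pixels are square), "cx", "cy" (the principal point, pixels), "dist_coeffs" ([k1, k2, p1, p2, k3] as OpenCV has them; the pictures are not rectified), "extrinsics" (4x4, takes a point from world to camera coordinates); the wrist camera has in their place "T_tool_cam" (4x4, takes a point from camera to tool coordinates, whose origin is the TCP and whose axes are the flange's). Camera axes: x right, y up, looking along -z (the intrinsics and any distortion apply to the point x, -y, -z); pixel columns grow to the right and rows downward; lengths in mm; the calibration is good to about 2 mm. A picture is of the moment at which its call begins: read the wrist's pose just before it.
- hand_in(): hands the job in, once; it reports no verdict.
The state is a dict: "time": time; "joint_pos": joint angles; "joint_vel": joint speeds; "joint_torque": joint torques, N m; "eef_pos": TCP position; "ee_rot": TCP orientation; "force": force on the tool from outside, world axes, zero at the start; "ft_torque": the same for the moment, N m; "width": finger opening in mm.
Only numpy, scipy, OpenCV 4.12 (cv2) and the standard library are available. Lean on these libraries where they do the work, as an engineer would, in place of code of your own. Each camera call takes 0.05 s, during which the arm holds its last target.

## Working session

There is one attempt and no reset: what is moved stays moved. The work goes in short steps, Python scripts to look and compute and a shell command to move; the robot and the scene stay as the last step left them, time stands still between calls to the robot, and variables do not carry over. Pictures are saved under pics/ and viewed, and the job is handed in when it is done.

```bash
ls; mkdir -p pics; cat > h.py <<'E'
from workcell import *
import numpy as np, cv2
from scipy.spatial.transform import Rotation as R
def K(im):
    h,w=im["color"].shape[:2]; f=h/2/np.tan(np.radians(im["vfov"])/2)
    return np.array([[f,0,im["cx"]],[0,f,im["cy"]],[0,0,1.]])
def T_wc(im,st):
    if "extrinsics" in im: return np.linalg.inv(np.array(im["extrinsics"]))
    T=np.eye(4); q=st["ee_rot"]; T[:3,:3]=R.from_quat([q[1],q[2],q[3],q[0]]).as_matrix(); T[:3,3]=st["eef_pos"]
    return T@np.array(im["T_tool_cam"])
def rays(im,st,uv):
    n=cv2.undistortPoints(np.array(uv,float).reshape(-1,1,2),K(im),np.array(im["dist_coeffs"],float)).reshape(-1,2)
    d=np.c_[n[:,0],-n[:,1],-np.ones(len(n))]; T=T_wc(im,st)
    return T[:3,3],d@T[:3,:3].T
def onz(im,st,uv,z):
    o,d=rays(im,st,uv); return o+d*((z-o[2])/d[:,2])[:,None]
def depthpts(im,st,uv):
    o,d=rays(im,st,uv); uv=np.array(uv,int).reshape(-1,2); return o+d*im["range_z"][uv[:,1],uv[:,0]][:,None]
def proj(im,st,P):
    T=np.linalg.inv(T_wc(im,st)); p=np.array(P,float).reshape(-1,3)@T[:3,:3].T+T[:3,3]
    p=p*[1,-1,-1]
    return cv2.projectPoints(p,np.zeros(3),np.zeros(3),K(im),np.array(im["dist_coeffs"],float))[0].reshape(-1,2)
def save(c,n): cv2.imwrite("pics/"+n,c[:,:,::-1])
E
python3 - <<'E'
from h import *
import pickle
st=observe(); print(st)
o={}
for n in ["scene","side","wrist"]:
    im=get_image(n); save(im["color"],n+"0.png"); o[n]=(im,st)
    print(n,im["vfov"],im["cx"],im["cy"],im["dist_coeffs"],T_wc(im,st).round(2).tolist())
pickle.dump(o,open("o0.pkl","wb"))
E
```

```text
pics
{'time': 0.0, 'joint_pos': array([ 1.12659958e+00,  3.53692229e-01,  1.63409220e+00, -8.98219531e-06,
        1.15520555e+00, -2.38189400e-03]), 'joint_vel': array([ 9.87024115e-04, -6.12076868e-04,  3.61075418e-04, -1.94184804e-03,
        8.16597589e-05,  1.04733327e-03]), 'joint_torque': array([-2.67059058e-04, -6.05249262e+01, -3.42072558e+01,  1.66301502e-04,
        9.54309973e-03,  5.34211915e-05]), 'eef_pos': array([267.0343764 , 564.57771546, 230.55209434]), 'ee_rot': array([-1.50704638e-04,  2.19113262e-01,  9.75699180e-01, -6.82224872e-04]), 'force': array([-0.79888497, -1.00542613, -0.04493605]), 'ft_torque': array([ 0.02762857, -0.02941984, -0.00068857]), 'width': 85.4566281030419}
scene 46.33996538109476 280.6151605493884 213.71383439865718 [-0.15332577  0.          0.          0.          0.        ] [[-0.89, -0.38, 0.25, 926.63], [0.46, -0.74, 0.49, 722.75], [0.0, 0.56, 0.83, 1337.86], [0.0, 0.0, 0.0, 1.0]]
side 46.04551427394502 275.94377216104095 209.29158884794657 [-0.06580276  0.          0.          0.          0.        ] [[0.68, 0.56, -0.48, -153.03], [-0.73, 0.51, -0.45, -671.24], [-0.01, 0.66, 0.75, 1144.03], [0.0, 0.0, 0.0, 1.0]]
wrist 62.66615582121683 284.59678667999987 210.86177294586003 [-0.04712473  0.          0.          0.          0.        ] [[0.43, -0.87, -0.23, 207.93], [0.9, 0.41, 0.11, 593.36], [-0.0, -0.26, 0.97, 374.07], [0.0, 0.0, 0.0, 1.0]]
```

```bash
ls pics
```

```text
scene0.png
side0.png
wrist0.png
```

View pics/scene0.png

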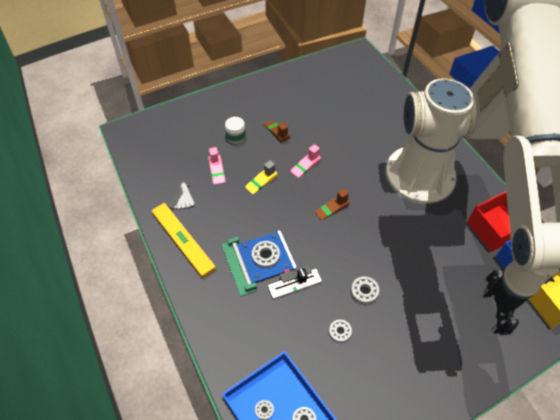

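View pics/side0.png

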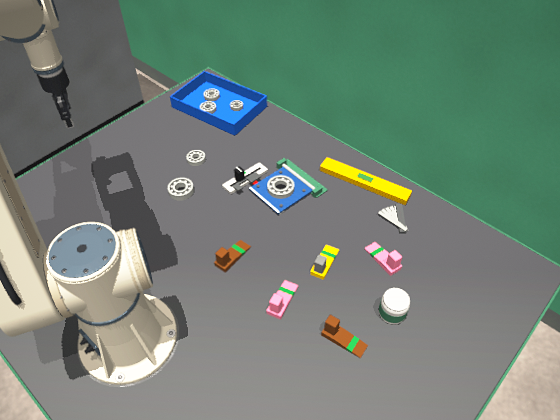

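View pics/wrist0.png

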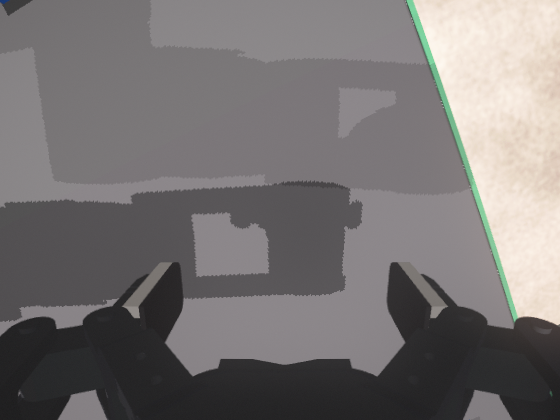

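```bash
python3 - <<'E'
from h import *
import pickle
o=pickle.load(open("o0.pkl","rb"))
a=o["scene"][0]["color"]; b=o["side"][0]["color"]
def cr(c,x,y,w,h,s): return cv2.resize(c[y:y+h,x:x+w],None,fx=s,fy=s,interpolation=cv2.INTER_CUBIC)
save(cr(a,215,150,130,150,4),"s_crop.png"); save(cr(b,210,140,150,145,4),"d_crop.png")
for n,pts in dict(scene=[(262,177),(269,166),(365,290),(340,330),(235,130),(265,252),(304,270),(286,234),(247,284)],side=[(325,261),(319,265),(181,187),(196,156),(396,300),(280,186),(239,173)]).items():
    im,st=o[n]; print(n,depthpts(im,st,pts).round(0).tolist())
E
```

```text
scene [[511.0, -221.0, 19.0], [483.0, -222.0, 62.0], [418.0, 289.0, 2.0], [549.0, 363.0, 3.0], [518.0, -424.0, 64.0], [629.0, 43.0, 15.0], [564.0, 171.0, 58.0], [537.0, 6.0, -1.0], [725.0, 117.0, 16.0]]
side [[486.0, -241.0, 57.0], [463.0, -239.0, 60.0], [432.0, 303.0, 2.0], [561.0, 379.0, -0.0], [502.0, -453.0, 74.0], [641.0, 64.0, 12.0], [559.0, 161.0, 65.0]]
```

View pics/s_crop.png

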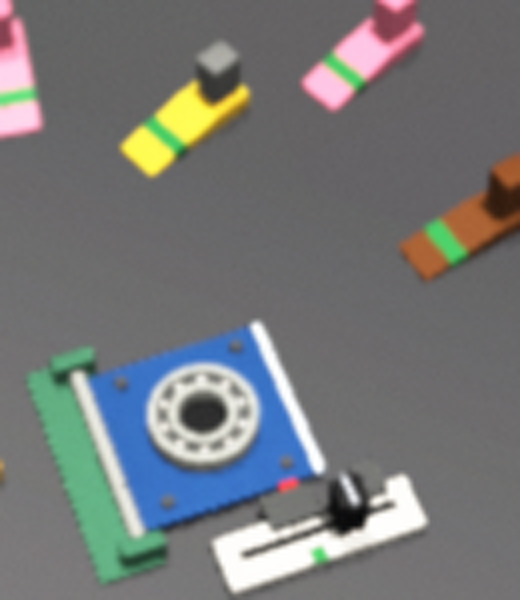

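View pics/d_crop.png

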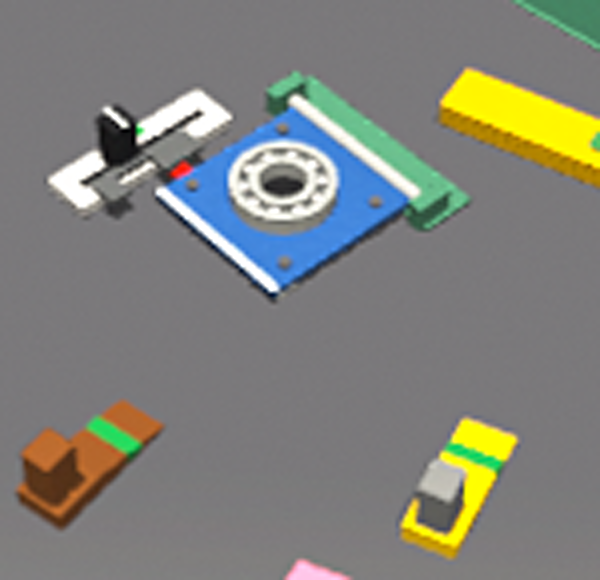

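```bash
python3 - <<'E'
from h import *
import pickle
o=pickle.load(open("o0.pkl","rb"))
for n in ["scene","side"]:
    im,st=o[n]; c=im["color"]; hsv=cv2.cvtColor(c,cv2.COLOR_RGB2HSV)
    # blue plate
    m=cv2.inRange(hsv,(100,120,80),(125,255,255))
    cs,_=cv2.findContours(m,cv2.RETR_EXTERNAL,cv2.CHAIN_APPROX_NONE)
    best=None
    for k in cs:
        if cv2.contourArea(k)>300:
            M=cv2.moments(k);u,v=M["m10"]/M["m00"],M["m01"]/M["m00"]
            P=onz(im,st,k.reshape(-1,2),14); r=cv2.minAreaRect(P[:,:2].astype(np.float32))
            print(n,"blue",(round(u),round(v)),r)
    # yellow
    m=cv2.inRange(hsv,(25,150,100),(35,255,255))|cv2.inRange(hsv,(45,120,80),(75,255,255))
    m=cv2.morphologyEx(m,cv2.MORPH_CLOSE,np.ones((3,3)))
    cs,_=cv2.findContours(m,cv2.RETR_EXTERNAL,cv2.CHAIN_APPROX_NONE)
    for k in cs:
        if 30<cv2.contourArea(k)<3000:
            u,v=k.reshape(-1,2).mean(0)
            r=cv2.minAreaRect(onz(im,st,k.reshape(-1,2),10)[:,:2].astype(np.float32)); print(n,"yellow/green",(round(u),round(v)),r)
# bearings by eye: inspect
for n,pts,z in [("scene",[(365,289),(340,330),(265,252)],22),("side",[(181,187),(196,156),(281,185)],22)]:
    im,st=o[n]; print(n,onz(im,st,pts,z).round(0).tolist())
# crop points: scene crop x4 offset (215,150); side crop offset (210,140)
S=lambda x,y:(215+(x+.5)/4-.5,150+(y+.5)/4-.5); D=lambda x,y:(210+(x+.5)/4-.5,140+(y+.5)/4-.5)
ims,ss=o["scene"]; imd,sd=o["side"]
print("white line S",onz(ims,ss,[S(258,324),S(321,470)],14).round(0).tolist())
print("white line D",onz(imd,sd,[D(160,192),D(274,290)],14).round(0).tolist())
print("grey top S",onz(ims,ss,[S(218,54)],63).round(0), "D",onz(imd,sd,[D(442,479)],63).round(0))
print("wedge tip S",onz(ims,ss,[S(122,148),S(152,175)],3).round(0).tolist(),"D",onz(imd,sd,[D(466,420),D(517,437)],3).round(0).tolist())
print("catch top S",onz(ims,ss,[S(346,484)],62).round(0),"D",onz(imd,sd,[D(118,115)],62).round(0))
print("mark S",onz(ims,ss,[S(320,555)],14).round(0),"D",onz(imd,sd,[D(140,130)],14).round(0))
E
```

```text
scene blue (275, 392) ((805.8214111328125, 475.01898193359375), (210.42153930664062, 228.45216369628906), 8.419157981872559)
scene blue (264, 257) ((637.3048706054688, 55.42045211791992), (142.5945587158203, 132.8146514892578), 83.87828063964844)
scene blue (472, 65) ((-578.1993408203125, -393.3170166015625), (329.538330078125, 129.46754455566406), 24.392061233520508)
scene yellow/green (554, 291) ((-97.55674743652344, 571.22412109375), (115.2745590209961, 57.457984924316406), 46.235008239746094)
scene yellow/green (326, 210) ((381.35028076171875, -9.450345993041992), (16.25863265991211, 41.344093322753906), 4.5896220207214355)
scene yellow/green (183, 238) ((840.1143188476562, -127.47314453125), (47.238643646240234, 297.78363037109375), 11.190970420837402)
scene yellow/green (261, 181) ((518.3994750976562, -220.00787353515625), (120.2296371459961, 43.853187561035156), 22.78109359741211)
side blue (282, 189) ((635.6781616210938, 51.933773040771484), (145.83599853515625, 134.25148010253906), 83.79854583740234)
side blue (219, 102) ((813.4127807617188, 538.5379028320312), (254.39480590
[... 784 characters left out ...]
47232055664, 41.61309051513672), 2.9102048873901367)
side yellow/green (366, 178) ((851.9590454101562, -112.13587951660156), (49.71335220336914, 301.7546691894531), 11.45633316040039)
scene [[424.0, 293.0, 22.0], [554.0, 368.0, 22.0], [631.0, 47.0, 22.0]]
side [[421.0, 286.0, 22.0], [548.0, 359.0, 22.0], [639.0, 58.0, 22.0]]
white line S [[555.0, -7.0, 14.0], [572.0, 131.0, 14.0]]
white line D [[570.0, 129.0, 14.0], [555.0, -7.0, 14.0]]
grey top S [[ 478. -233.   63.]] D [[ 477. -231.   63.]]
wedge tip S [[575.0, -222.0, 3.0], [565.0, -185.0, 3.0]] D [[564.0, -186.0, 3.0], [576.0, -223.0, 3.0]]
catch top S [[574. 171.  62.]] D [[576. 178.  62.]]
mark S [[605. 193.  14.]] D [[608. 190.  14.]]
```

```bash
python3 -m handwheel '[{"az":6.5},{"az":6.5},{"az":6.5},{"az":6.5},{"az":6.5},{"az":6.5},{"az":6.5},{"az":6.5},{"az":6.5},{"az":6.5},{"az":6.2}]' 40 && python3 -m handwheel '[{"tx":-0.027,"ty":0.027},{"tx":-0.027,"ty":0.027},{"tx":-0.027,"ty":0.027},{"tx":-0.027,"ty":0.027},{"tx":-0.027,"ty":0.027},{"tx":-0.027,"ty":0.027},{"tx":-0.027,"ty":0.027},{"tx":-0.027,"ty":0.027},{"tx":-0.027,"ty":0.027},{"tx":-0.027,"ty":0.027},{"tx":-0.027,"ty":0.027},{}]'
python3 - <<'E'
from h import *
import pickle
st=observe(); im=get_image("wrist"); save(im["color"],"w1.png"); pickle.dump((im,st),open("w1.pkl","wb"))
print(st["eef_pos"],st["ee_rot"],st["force"])
E
```

```text
[267.08004336 564.68359007 230.73325558] [-1.15825612e-04  2.19114746e-01  9.75698957e-01 -5.09010853e-04] [-0.2491082  -0.02073397  0.53452375]invalid input at $[0]: expected keys ax, ay, az, tx, ty, tz, gripper
```

View pics/w1.png

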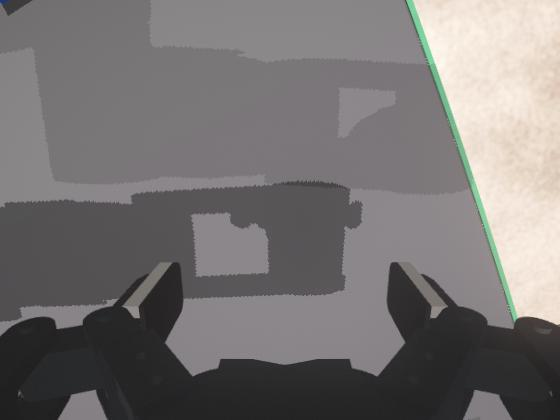

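```bash
python3 -m handwheel '[{"ax":0,"ay":0,"az":6.5,"tx":0,"ty":0,"tz":0,"gripper":1},{"ax":0,"ay":0,"az":6.5,"tx":0,"ty":0,"tz":0,"gripper":1},{"ax":0,"ay":0,"az":6.5,"tx":0,"ty":0,"tz":0,"gripper":1},{"ax":0,"ay":0,"az":6.5,"tx":0,"ty":0,"tz":0,"gripper":1},{"ax":0,"ay":0,"az":6.5,"tx":0,"ty":0,"tz":0,"gripper":1},{"ax":0,"ay":0,"az":6.5,"tx":0,"ty":0,"tz":0,"gripper":1},{"ax":0,"ay":0,"az":6.5,"tx":0,"ty":0,"tz":0,"gripper":1},{"ax":0,"ay":0,"az":6.5,"tx":0,"ty":0,"tz":0,"gripper":1},{"ax":0,"ay":0,"az":6.5,"tx":0,"ty":0,"tz":0,"gripper":1},{"ax":0,"ay":0,"az":6.5,"tx":0,"ty":0,"tz":0,"gripper":1},{"ax":0,"ay":0,"az":6.2,"tx":0,"ty":0,"tz":0,"gripper":1}]' 40 && python3 -m handwheel '[{"ax":0,"ay":0,"az":0,"tx":-0.027,"ty":0.027,"tz":0,"gripper":1},{"ax":0,"ay":0,"az":0,"tx":-0.027,"ty":0.027,"tz":0,"gripper":1},{"ax":0,"ay":0,"az":0,"tx":-0.027,"ty":0.027,"tz":0,"gripper":1},{"ax":0,"ay":0,"az":0,"tx":-0.027,"ty":0.027,"tz":0,"gripper":1},{"ax":0,"ay":0,"az":0,"tx":-0.027,"ty":0.027,"tz":0,"gripper":1},{"ax":0,"ay":0,"az":0,"tx":-0.027,"ty":0.027,"tz":0,"gripper":1},{"ax":0,"ay":0,"az":0,"tx":-0.027,"ty":0.027,"tz":0,"gripper":1},{"ax":0,"ay":0,"az":0,"tx":-0.027,"ty":0.027,"tz":0,"gripper":1},{"ax":0,"ay":0,"az":0,"tx":-0.027,"ty":0.027,"tz":0,"gripper":1},{"ax":0,"ay":0,"az":0,"tx":-0.027,"ty":0.027,"tz":0,"gripper":1},{"ax":0,"ay":0,"az":0,"tx":-0.027,"ty":0.027,"tz":0,"gripper":1},{"ax":0,"ay":0,"az":0,"tx":0,"ty":0,"tz":0,"gripper":1}]'
cat > look.py <<'E'
from h import *
import pickle,sys
st=observe(); im=get_image("wrist"); save(im["color"],sys.argv[1]+".png"); pickle.dump((im,st),open(sys.argv[1]+".pkl","wb"))
M=R.from_quat(np.roll(st["ee_rot"],-1)).as_matrix()
print(st["time"],st["eef_pos"].round(1),"toolx",M[:,0].round(3),"tooly",M[:,1].round(3),"F",st["force"].round(1),"w",round(st["width"],1))
E
python3 look.py w1
```

```text
time: 1.12
eef_pos: [267.2, 564.9, 231.0]
ee_rot: [0.0, 0.748, 0.664, -0.0]
force: [-0.1, 0.7, 0.2]
width: 85.4
time: 2.12
eef_pos: [532.1, 231.5, 231.3]
ee_rot: [0.001, 0.747, 0.664, 0.0]
force: [-0.3, -0.9, 0.5]
width: 85.2
2.1167 [532.1 231.5 231.3] toolx [ 0.117  0.993 -0.001] tooly [ 0.993 -0.117  0.002] F [-0.3 -0.9  0.5] w 85.2
```

View pics/w1.png

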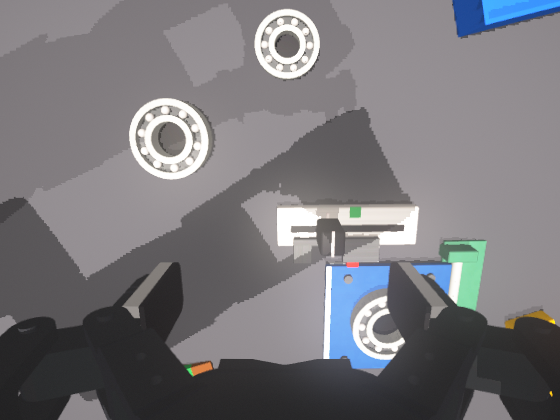

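```bash
python3 - <<'E'
from h import *
import pickle
im,st=pickle.load(open("w1.pkl","rb")); c=im["color"]
s=cv2.resize(c[190:280,270:450],None,fx=4.4,fy=4.4,interpolation=cv2.INTER_CUBIC); save(s,"w1c.png")
hsv=cv2.cvtColor(c,cv2.COLOR_RGB2HSV); m=cv2.inRange(hsv,(45,120,60),(75,255,255)); m[:, :340]=0;m[:,370:]=0;m[225:]=0
ys,xs=np.nonzero(m); g=onz(im,st,[[xs.mean(),ys.mean()]],14); print("mark",g)
print("white line",onz(im,st,[(326,264),(322,368)],14).round(1))
E
```

```text
mark [[nan nan nan]]
white line [[568.  133.7  14. ]
 [551.4  -6.3  14. ]]<stdin>:6: RuntimeWarning: Mean of empty slice.
  ret = ret.dtype.type(ret / rcount)
```

View pics/w1c.png

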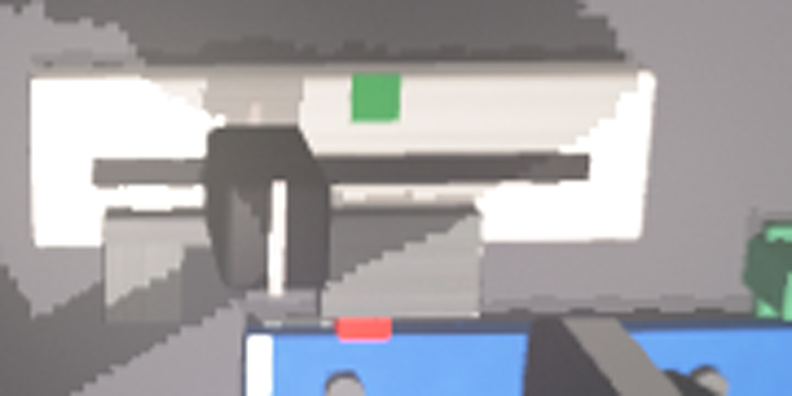

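```bash
python3 - <<'E'
from h import *
import pickle
im,st=pickle.load(open("w1.pkl","rb"))
Cc=lambda x,y:(270+(x+.5)/4.4-.5,190+(y+.5)/4.4-.5)
F=np.array([562,62.]); 
print("mark",onz(im,st,[Cc(376,97)],14).round(1)); t=onz(im,st,[Cc(278,238)],62);print("top",t.round(1))
wl=onz(im,st,[Cc(247,332),(324.,368)],14); print(wl.round(1))
tr=onz(im,st,[Cc(32,75),Cc(655,75),Cc(642,240),Cc(36,245)],14)[:,:2]; print(tr.round(1), np.degrees(np.arctan2(*(tr[1]-tr[0])[::-1])),np.degrees(np.arctan2(*(tr[2]-tr[3])[::-1])))
yaw=np.radians(-6.6); X=np.array([np.cos(yaw),np.sin(yaw)]);Y=np.array([-X[1],X[0]])
for n,p in dict(mark=onz(im,st,[Cc(376,97)],14)[0],top=t[0],c0=wl[0],c1=wl[1],trc=np.r_[tr.mean(0),0]).items(): d=p[:2]-F; print(n,(d@X).round(1),(d@Y).round(1))
E
```

```text
mark [[604.5 191.2  14. ]]
top [[572.5 175.8  62. ]]
[[567.6 132.4  14. ]
 [553.9  -6.6  14. ]]
[[520.9 206.7]
 [673.8 188.8]
 [669.9 145.6]
 [516.5 162.5]] -6.671044150429462 -6.2933009342622155
mark 27.4 133.3
top -2.7 114.3
c0 -2.6 70.6
c1 -0.1 -69.1
trc 20.0 116.9
```

```bash
python3 -m handwheel '[{"ax":0,"ay":0,"az":0,"tx":-0.017,"ty":0.016,"tz":0.02,"gripper":1},{"ax":0,"ay":0,"az":0,"tx":-0.017,"ty":0.016,"tz":0.02,"gripper":1},{"ax":0,"ay":0,"az":0,"tx":-0.017,"ty":0.016,"tz":0.02,"gripper":1},{"ax":0,"ay":0,"az":0,"tx":0,"ty":0,"tz":0.02,"gripper":1},{"ax":0,"ay":0,"az":0,"tx":0,"ty":0,"tz":0.02,"gripper":1},{"ax":0,"ay":0,"az":0,"tx":0,"ty":0,"tz":0.02,"gripper":1},{"ax":0,"ay":0,"az":0,"tx":0,"ty":0,"tz":0,"gripper":1}]' 20; python3 look.py w2
```

```text
time: 2.75
eef_pos: [567.5, 180.1, 107.5]
ee_rot: [-0.001, 0.746, 0.666, -0.003]
force: [-1.2, -0.5, -0.9]
width: 85.2
2.75 [567.5 180.1 107.5] toolx [ 0.113  0.994 -0.002] tooly [ 0.994 -0.113 -0.006] F [-1.2 -0.5 -0.9] w 85.2
```

View pics/w2.png

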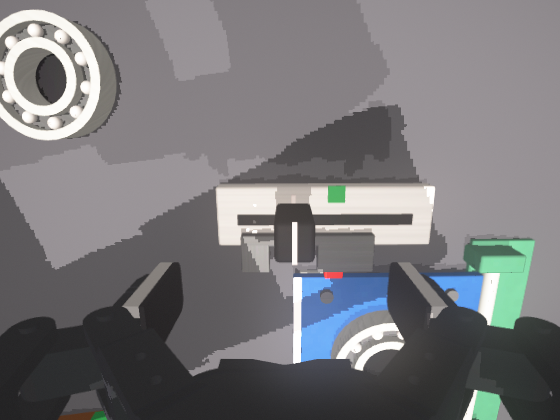

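```bash
python3 - <<'E'
from h import *
import pickle
im,st=pickle.load(open("w2.pkl","rb")); print(onz(im,st,[(295,243)],62).round(1),onz(im,st,[(336.5,194)],14).round(1))
st=observe();print(st["eef_pos"])
print(onz(im,st,[(295,243)],62).round(1),onz(im,st,[(336.5,194)],14).round(1))
E
```

```text
[[572.6 175.6  62. ]] [[604.6 190.8  14. ]]
[568.53585584 180.39015246 109.47918636]
[[573.7 175.2  62. ]] [[606.  190.7  14. ]]
```

```bash
python3 -m handwheel '[{"ax":0,"ay":0,"az":0,"tx":-0.0045,"ty":0.005,"tz":0.01,"gripper":1},{"ax":0,"ay":0,"az":0,"tx":0,"ty":0,"tz":0.017,"gripper":1},{"ax":0,"ay":0,"az":0,"tx":0,"ty":0,"tz":0.017,"gripper":1},{"ax":0,"ay":0,"az":0,"tx":0,"ty":0,"tz":0.017,"gripper":1},{"ax":0,"ay":0,"az":0,"tx":0,"ty":0,"tz":0.015,"gripper":1},{"ax":0,"ay":0,"az":0,"tx":0,"ty":0,"tz":0,"gripper":1},{"ax":0,"ay":0,"az":0,"tx":0,"ty":0,"tz":0,"gripper":1}]' 20; python3 look.py w3
```

```text
time: 3.38
eef_pos: [575.3, 175.2, 35.6]
ee_rot: [0.0, 0.746, 0.666, -0.0]
force: [0.5, -0.2, 0.7]
width: 85.2
3.3833 [575.3 175.2  35.6] toolx [ 0.113  0.994 -0.   ] tooly [ 0.994 -0.113  0.   ] F [ 0.5 -0.2  0.7] w 85.2
```

View pics/w3.png

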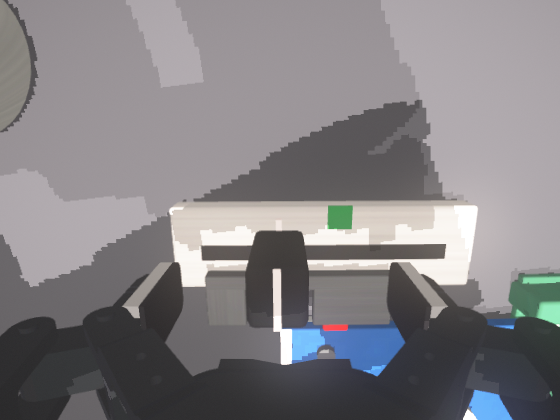

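```bash
python3 -m handwheel '[{"ax":0,"ay":0,"az":0,"tx":0,"ty":0,"tz":0,"gripper":-1},{"ax":0,"ay":0,"az":0,"tx":0,"ty":0,"tz":0,"gripper":-1},{"ax":0,"ay":0,"az":0,"tx":0,"ty":0,"tz":0,"gripper":-1},{"ax":0,"ay":0,"az":0,"tx":0,"ty":0,"tz":0,"gripper":-1},{"ax":0,"ay":0,"az":0,"tx":0,"ty":0,"tz":0,"gripper":-1},{"ax":0,"ay":0,"az":0,"tx":0,"ty":0,"tz":0,"gripper":-1},{"ax":0,"ay":0,"az":0,"tx":0,"ty":0,"tz":0,"gripper":-1},{"ax":0,"ay":0,"az":0,"tx":0,"ty":0,"tz":0,"gripper":-1},{"ax":0,"ay":0,"az":0,"tx":0,"ty":0,"tz":0,"gripper":-1},{"ax":0,"ay":0,"az":0,"tx":0,"ty":0,"tz":0,"gripper":-1}]' 20; python3 look.py w4
```

```text
time: 4.27
eef_pos: [575.2, 175.1, 35.7]
ee_rot: [0.0, 0.746, 0.666, 0.0]
force: [-1.9, -0.1, 6.0]
width: 23.4
4.2667 [575.2 175.1  35.7] toolx [0.113 0.994 0.   ] tooly [ 0.994 -0.113  0.   ] F [-1.9 -0.1  6. ] w 23.4
```

View pics/w4.png

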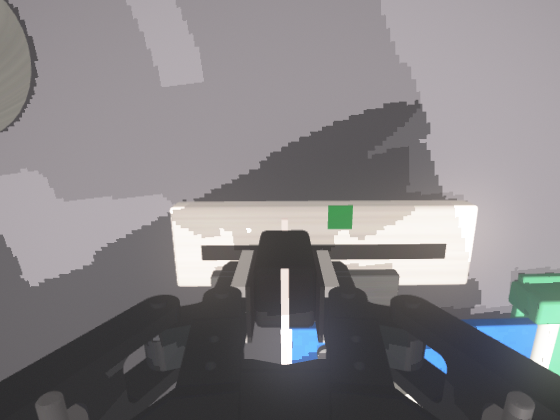

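```bash
python3 - <<'E'
from h import *
import pickle
im,st=pickle.load(open("w4.pkl","rb")); p=onz(im,st,[(285,223),(340.5,217)],14); print(p.round(1),(p[1]-p[0])[:2]@[.9936,-.113])
E
python3 -m handwheel '[{"ax":0,"ay":0,"az":0,"tx":0,"ty":0.004,"tz":0,"gripper":-1},{"ax":0,"ay":0,"az":0,"tx":0,"ty":0.004,"tz":0,"gripper":-1},{"ax":0,"ay":0,"az":0,"tx":0,"ty":0.004,"tz":0,"gripper":-1},{"ax":0,"ay":0,"az":0,"tx":0,"ty":0.004,"tz":0,"gripper":-1},{"ax":0,"ay":0,"az":0,"tx":0,"ty":0.004,"tz":0,"gripper":-1},{"ax":0,"ay":0,"az":0,"tx":0,"ty":0.004,"tz":0,"gripper":-1},{"ax":0,"ay":0,"az":0,"tx":0,"ty":0.0045,"tz":0,"gripper":-1},{"ax":0,"ay":0,"az":0,"tx":0,"ty":0,"tz":0,"gripper":-1},{"ax":0,"ay":0,"az":0,"tx":0,"ty":0,"tz":0,"gripper":-1}]' 20; python3 look.py w5
```

```text
[[576.9 190.6  14. ]
 [604.8 190.6  14. ]] 27.684594325146925
time: 5.07
eef_pos: [604.2, 172.0, 35.7]
ee_rot: [0.0, 0.746, 0.666, 0.001]
force: [1.3, 1.2, 5.2]
width: 23.8
5.0667 [604.2 172.   35.7] toolx [0.113 0.994 0.001] tooly [ 0.994 -0.113  0.002] F [1.3 1.2 5.2] w 23.8
```

View pics/w5.png

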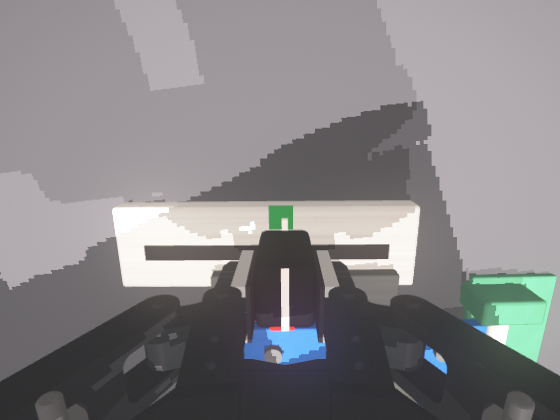

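```bash
python3 -m handwheel '[{"ax":0,"ay":0,"az":0,"tx":0,"ty":-0.0015,"tz":0,"gripper":-1},{"ax":0,"ay":0,"az":0,"tx":0,"ty":0,"tz":0,"gripper":-1},{"ax":0,"ay":0,"az":0,"tx":0,"ty":0,"tz":0,"gripper":1},{"ax":0,"ay":0,"az":0,"tx":0,"ty":0,"tz":0,"gripper":1},{"ax":0,"ay":0,"az":0,"tx":0,"ty":0,"tz":0,"gripper":1},{"ax":0,"ay":0,"az":0,"tx":0,"ty":0,"tz":0,"gripper":1},{"ax":0,"ay":0,"az":0,"tx":0,"ty":0,"tz":0,"gripper":1},{"ax":0,"ay":0,"az":0,"tx":0,"ty":0,"tz":0,"gripper":1},{"ax":0,"ay":0,"az":0,"tx":0,"ty":0,"tz":-0.02,"gripper":1},{"ax":0,"ay":0,"az":0,"tx":0,"ty":0,"tz":-0.035,"gripper":1},{"ax":0,"ay":0,"az":0,"tx":0,"ty":0,"tz":-0.02,"gripper":1},{"ax":0,"ay":0,"az":0,"tx":0,"ty":0,"tz":0,"gripper":1}]' 20; python3 look.py w6
```

```text
time: 6.12
eef_pos: [604.6, 172.8, 114.9]
ee_rot: [0.002, 0.746, 0.666, 0.003]
force: [0.9, -0.7, 0.5]
width: 85.4
6.1167 [604.6 172.8 114.9] toolx [0.113 0.994 0.003] tooly [ 0.994 -0.113  0.006] F [ 0.9 -0.7  0.5] w 85.4
```

View pics/w6.png

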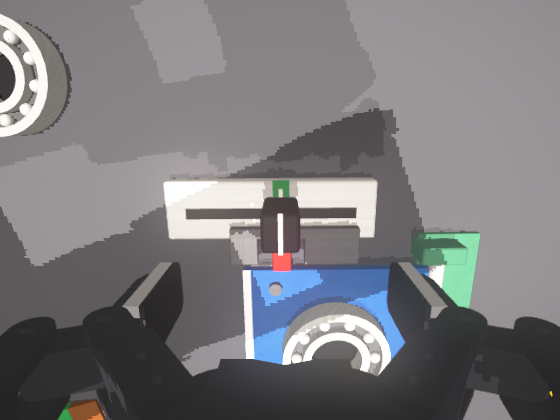

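```bash
python3 -m handwheel '[{"ax":0,"ay":0,"az":-5.9,"tx":0,"ty":0,"tz":-0.025,"gripper":1},{"ax":0,"ay":0,"az":-5.9,"tx":0,"ty":0,"tz":-0.025,"gripper":1},{"ax":0,"ay":0,"az":-5.9,"tx":0,"ty":0,"tz":-0.025,"gripper":1},{"ax":0,"ay":0,"az":-5.8,"tx":0,"ty":0,"tz":-0.025,"gripper":1}]' 20; python3 -m handwheel '[{"ax":0,"ay":0,"az":0,"tx":-0.03,"ty":-0.022,"tz":0,"gripper":1},{"ax":0,"ay":0,"az":0,"tx":-0.03,"ty":-0.022,"tz":0,"gripper":1},{"ax":0,"ay":0,"az":0,"tx":-0.03,"ty":-0.022,"tz":0,"gripper":1},{"ax":0,"ay":0,"az":0,"tx":-0.03,"ty":-0.022,"tz":0,"gripper":1},{"ax":0,"ay":0,"az":0,"tx":-0.03,"ty":-0.022,"tz":0,"gripper":1},{"ax":0,"ay":0,"az":0,"tx":-0.03,"ty":-0.022,"tz":0,"gripper":1},{"ax":0,"ay":0,"az":0,"tx":-0.03,"ty":-0.022,"tz":0,"gripper":1},{"ax":0,"ay":0,"az":0,"tx":-0.03,"ty":-0.022,"tz":0,"gripper":1},{"ax":0,"ay":0,"az":0,"tx":-0.03,"ty":-0.022,"tz":0,"gripper":1},{"ax":0,"ay":0,"az":0,"tx":-0.03,"ty":-0.022,"tz":0,"gripper":1},{"ax":0,"ay":0,"az":0,"tx":-0.025,"ty":-0.018,"tz":0,"gripper":1},{"ax":0,"ay":0,"az":0,"tx":0,"ty":0,"tz":0,"gripper":1}]'; python3 look.py w7
```

```text
time: 6.5
eef_pos: [600.9, 171.8, 209.8]
ee_rot: [-0.001, 0.593, 0.805, -0.001]
force: [1.1, 0.3, 0.1]
width: 85.5
time: 7.5
eef_pos: [466.9, -212.3, 209.1]
ee_rot: [-0.001, 0.596, 0.803, -0.001]
force: [-0.3, -0.7, 0.1]
width: 85.3
7.5 [ 466.9 -212.3  209.1] toolx [-0.289  0.957 -0.   ] tooly [ 0.957  0.289 -0.002] F [-0.3 -0.7  0.1] w 85.3
```

View pics/w7.png

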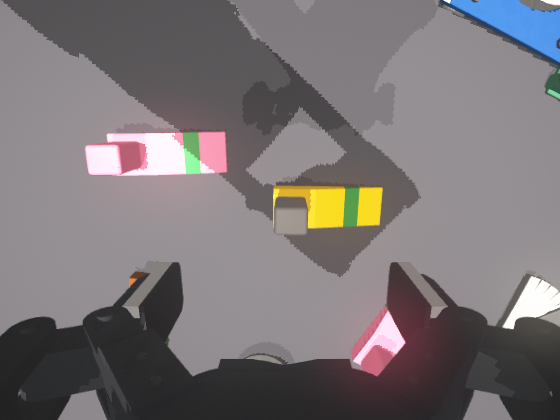

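```bash
python3 - <<'E'
from h import *
import pickle
im,st=pickle.load(open("w7.pkl","rb"))
g=onz(im,st,[(291,219)],63)[0]; t=onz(im,st,[(381.5,187),(380.5,227)],3); tm=t.mean(0); d=tm-g
print(g.round(1),tm.round(1),np.hypot(*d[:2]),"yaw",np.degrees(np.arctan2(d[1],d[0])))
e=t[0]-t[1]; print("yaw from end",np.degrees(np.arctan2(-e[0],e[1])))
p=onz(im,st,[(310,188),(379,187.5),(310,229),(379,227)],[12]*4 if 0 else 8);
s2=onz(im,st,[(275,203),(307,202),(275,235),(308,234)],63);print(s2.round(1))
c=observe()["eef_pos"]; M=R.from_quat(np.roll(st["ee_rot"],-1)).as_matrix(); print(c, "tool shift",((g-c)@M).round(1))
save(cv2.resize(im["color"][170:250,260:400],None,fx=5,fy=5),"w7c.png")
E
```

```text
[ 477.5 -228.6   63. ] [ 570.1 -205.5    3. ] 95.52713494528939 yaw 14.01865844934735
yaw from end 19.590041800169203
[[ 460.  -218.9   63. ]
 [ 486.2 -210.    63. ]
 [ 468.2 -246.8   63. ]
 [ 495.9 -237.4   63. ]]
[ 467.63229756 -210.34480789  209.10391639] tool shift [-20.3   4.4 146.1]
```

View pics/w7c.png

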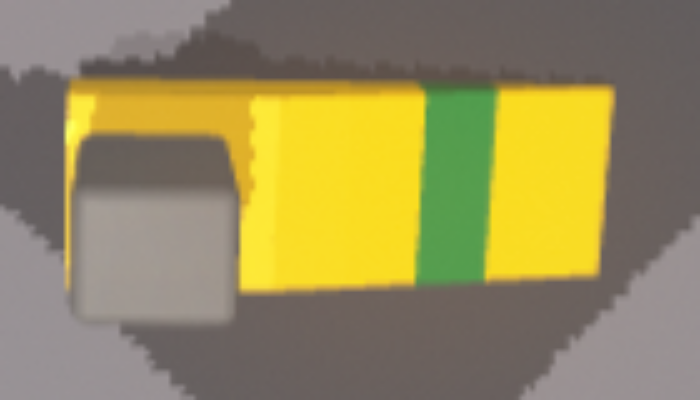

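```bash
python3 -m handwheel '[{"ax":0,"ay":0,"az":0,"tx":-0.011,"ty":0.002,"tz":0.02,"gripper":1},{"ax":0,"ay":0,"az":0,"tx":-0.011,"ty":0.002,"tz":0.02,"gripper":1},{"ax":0,"ay":0,"az":0,"tx":0,"ty":0,"tz":0.025,"gripper":1},{"ax":0,"ay":0,"az":0,"tx":0,"ty":0,"tz":0.025,"gripper":1},{"ax":0,"ay":0,"az":0,"tx":0,"ty":0,"tz":0,"gripper":1},{"ax":0,"ay":0,"az":0,"tx":0,"ty":0,"tz":0,"gripper":1}]' 40; python3 look.py w8
```

```text
time: 8.05
eef_pos: [478.4, -226.8, 118.9]
ee_rot: [-0.002, 0.595, 0.804, -0.0]
force: [-0.1, 0.0, -0.2]
width: 85.3
8.05 [ 478.4 -226.8  118.9] toolx [-0.293  0.956  0.003] tooly [ 0.956  0.293 -0.003] F [-0.1  0.  -0.2] w 85.3
```

View pics/w8.png

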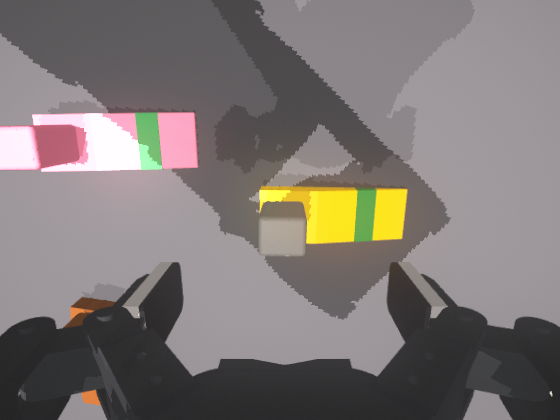

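```bash
python3 - <<'E'
from h import *
import pickle
im,st=pickle.load(open("w8.pkl","rb"))
save(cv2.resize(im["color"][170:270,240:420],None,fx=4,fy=4),"w8c.png")
g=onz(im,st,[(282.5,238)],63)[0]; tm=onz(im,st,[(406,188.5),(403.5,240)],3).mean(0); d=tm-g
print(g.round(1),tm.round(1),np.hypot(*d[:2]),np.degrees(np.arctan2(d[1],d[0])))
M=R.from_quat(np.roll(st["ee_rot"],-1)).as_matrix(); print(((g-st["eef_pos"])@M).round(1))
E
```

```text
[ 478.4 -231.2   63. ] [ 570.  -204.9    3. ] 95.34345279491973 16.025384850926255
[-4.3 -1.1 55.9]
```

View pics/w8c.png

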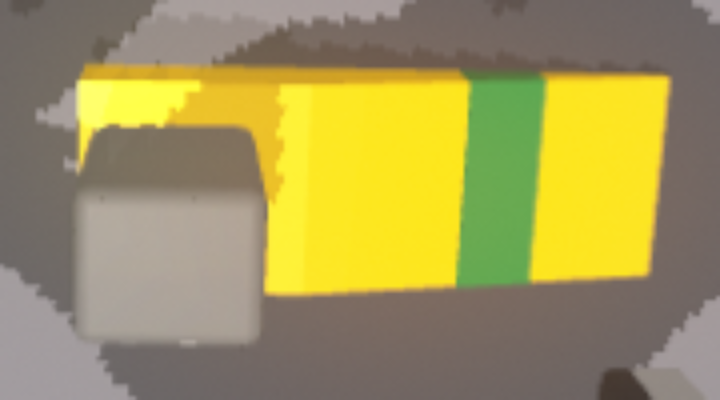

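```bash
python3 -m handwheel '[{"ax":0,"ay":0,"az":0,"tx":-0.004,"ty":-0.001,"tz":0.015,"gripper":1},{"ax":0,"ay":0,"az":0,"tx":0,"ty":0,"tz":0.02,"gripper":1},{"ax":0,"ay":0,"az":0,"tx":0,"ty":0,"tz":0.02,"gripper":1},{"ax":0,"ay":0,"az":0,"tx":0,"ty":0,"tz":0.02,"gripper":1},{"ax":0,"ay":0,"az":0,"tx":0,"ty":0,"tz":0.015,"gripper":1},{"ax":0,"ay":0,"az":0,"tx":0,"ty":0,"tz":0,"gripper":1},{"ax":0,"ay":0,"az":0,"tx":0,"ty":0,"tz":0,"gripper":1}]' 40; python3 look.py w9
```

```text
time: 8.68
eef_pos: [480.2, -232.3, 31.2]
ee_rot: [0.0, 0.595, 0.804, 0.0]
force: [0.3, 0.3, -0.1]
width: 85.6
8.6833 [ 480.2 -232.3   31.2] toolx [-0.292  0.956 -0.   ] tooly [0.956 0.292 0.   ] F [ 0.3  0.3 -0.1] w 85.6
```

View pics/w9.png

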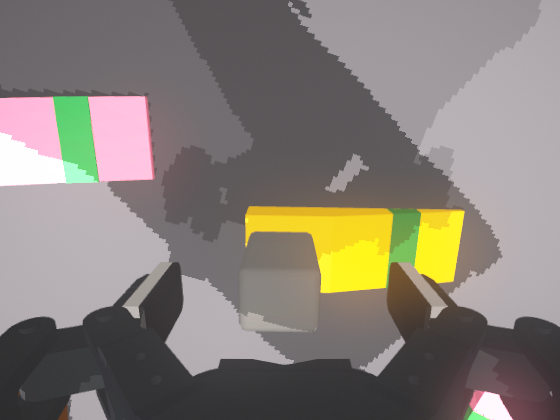

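```bash
python3 -m handwheel '[{"ax":0,"ay":0,"az":0,"tx":0,"ty":-0.001,"tz":0.003,"gripper":1},{"ax":0,"ay":0,"az":0,"tx":0,"ty":0,"tz":0,"gripper":-1},{"ax":0,"ay":0,"az":0,"tx":0,"ty":0,"tz":0,"gripper":-1},{"ax":0,"ay":0,"az":0,"tx":0,"ty":0,"tz":0,"gripper":-1},{"ax":0,"ay":0,"az":0,"tx":0,"ty":0,"tz":0,"gripper":-1},{"ax":0,"ay":0,"az":0,"tx":0,"ty":0,"tz":0,"gripper":-1},{"ax":0,"ay":0,"az":0,"tx":0,"ty":0,"tz":0,"gripper":-1},{"ax":0,"ay":0,"az":0,"tx":0,"ty":0,"tz":0,"gripper":-1},{"ax":0,"ay":0,"az":0,"tx":0,"ty":0,"tz":0,"gripper":-1},{"ax":0,"ay":0,"az":0,"tx":0,"ty":0,"tz":0,"gripper":-1},{"ax":0,"ay":0,"az":0,"tx":0,"ty":0,"tz":0,"gripper":-1}]' 40; python3 look.py w10
```

```text
time: 9.65
eef_pos: [478.9, -232.8, 27.7]
ee_rot: [0.0, 0.595, 0.804, 0.0]
force: [-1.5, 0.5, 5.7]
width: 29.5
9.65 [ 478.9 -232.8   27.7] toolx [-0.292  0.956 -0.   ] tooly [0.956 0.292 0.   ] F [-1.5  0.5  5.7] w 29.5
```

View pics/w10.png

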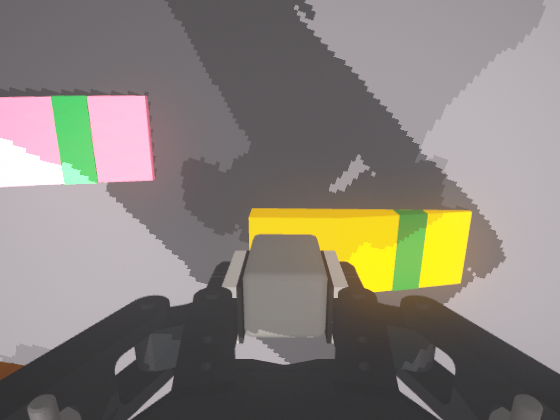

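```bash
python3 -m handwheel '[{"ax":0,"ay":0,"az":0,"tx":0,"ty":0,"tz":-0.02,"gripper":-1},{"ax":0,"ay":0,"az":0,"tx":0,"ty":0,"tz":-0.02,"gripper":-1},{"ax":0,"ay":0,"az":5.9,"tx":0,"ty":0,"tz":-0.02,"gripper":-1},{"ax":0,"ay":0,"az":5.9,"tx":0,"ty":0,"tz":-0.02,"gripper":-1},{"ax":0,"ay":0,"az":5.9,"tx":0,"ty":0,"tz":-0.02,"gripper":-1},{"ax":0,"ay":0,"az":5.8,"tx":0,"ty":0,"tz":0,"gripper":-1},{"ax":0,"ay":0,"az":0,"tx":0,"ty":0,"tz":0,"gripper":-1}]' 40; python3 look.py w11
python3 - <<'E'
from h import *
import pickle
o=pickle.load(open("o0.pkl","rb"));im,st=o["scene"]
S=lambda x,y:(215+(x+.5)/4-.5,150+(y+.5)/4-.5)
print(onz(im,st,[S(402,248),S(428,277)],3).round(0), onz(im,st,[(343,195)],63).round(0))
im,st=pickle.load(open("w11.pkl","rb"))
O=np.array([561.5,62.5]); a=np.radians(-6.5);X=np.array([np.cos(a),np.sin(a)]);T=O-125*X
M=R.from_quat(np.roll(st["ee_rot"],-1)).as_matrix(); d=np.r_[T,0]-st["eef_pos"];print(T,(d@M).round(1))
E
```

```text
time: 10.28
eef_pos: [479.2, -232.9, 128.3]
ee_rot: [0.001, 0.748, 0.664, 0.0]
force: [0.0, 0.2, -1.7]
width: 29.3
10.2833 [ 479.2 -232.9  128.3] toolx [ 0.118  0.993 -0.001] tooly [ 0.993 -0.118  0.002] F [ 0.   0.2 -1.7] w 29.3
[[413. -25.   3.]
 [408.  10.   3.]] [[325.  -7.  63.]]
[437.30351804  76.65040172] [302.6 -78.3 127.9]
```

View pics/w11.png

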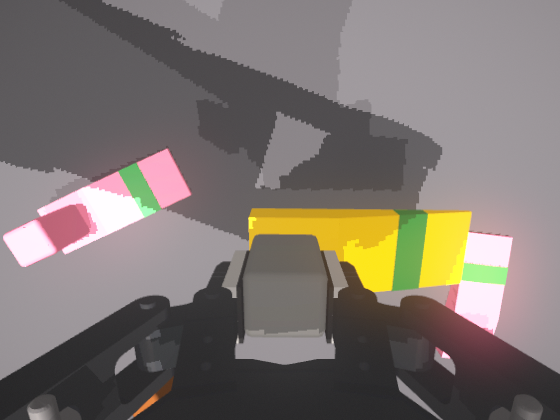

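```bash
python3 - <<'E'
from h import *
import pickle
im,st=pickle.load(open("w11.pkl","rb")); M=R.from_quat(np.roll(st["ee_rot"],-1)).as_matrix()
t=onz(im,st,[(470.5,211.5),(465.5,283.5)],103.6); print(((t-st["eef_pos"])@M).round(1))
E
python3 -m handwheel '[{"ax":0,"ay":0,"az":0,"tx":0.029,"ty":-0.0075,"tz":0,"gripper":-1},{"ax":0,"ay":0,"az":0,"tx":0.029,"ty":-0.0075,"tz":0,"gripper":-1},{"ax":0,"ay":0,"az":0,"tx":0.029,"ty":-0.0075,"tz":0,"gripper":-1},{"ax":0,"ay":0,"az":0,"tx":0.029,"ty":-0.0075,"tz":0,"gripper":-1},{"ax":0,"ay":0,"az":0,"tx":0.029,"ty":-0.0075,"tz":0,"gripper":-1},{"ax":0,"ay":0,"az":0,"tx":0.029,"ty":-0.0075,"tz":0,"gripper":-1},{"ax":0,"ay":0,"az":0,"tx":0.029,"ty":-0.0075,"tz":0,"gripper":-1},{"ax":0,"ay":0,"az":0,"tx":0.029,"ty":-0.0075,"tz":0,"gripper":-1},{"ax":0,"ay":0,"az":0,"tx":0.029,"ty":-0.0075,"tz":0,"gripper":-1},{"ax":0,"ay":0,"az":0,"tx":0.029,"ty":-0.0075,"tz":0,"gripper":-1},{"ax":0,"ay":0,"az":0,"tx":0.012,"ty":-0.003,"tz":0,"gripper":-1},{"ax":0,"ay":0,"az":0,"tx":0,"ty":0,"tz":0,"gripper":-1}]' 40;  python3 look.py w12
```

```text
[[ 20.8  95.1  24.9]
 [-19.8  98.3  24.9]]
time: 11.33
eef_pos: [434.2, 78.3, 126.4]
ee_rot: [-0.001, 0.744, 0.668, -0.001]
force: [-0.2, 0.0, -1.7]
width: 29.6
11.3333 [434.2  78.3 126.4] toolx [ 0.107  0.994 -0.   ] tooly [ 0.994 -0.107 -0.002] F [-0.2  0.  -1.7] w 29.6
```

View pics/w12.png

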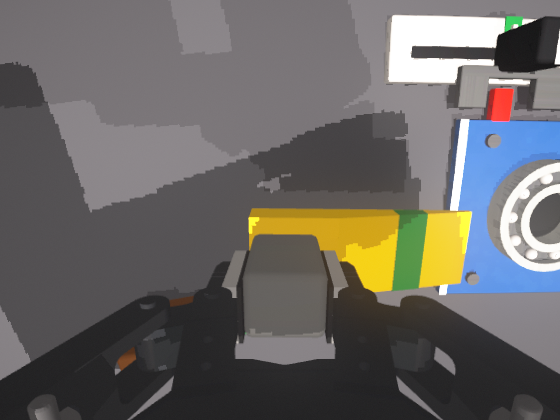

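```bash
python3 - <<'E'
from h import *
import pickle
im,st=pickle.load(open("w12.pkl","rb")); M=R.from_quat(np.roll(st["ee_rot"],-1)).as_matrix()
print(st["eef_pos"],observe()["eef_pos"])
e=onz(im,st,[(456.5,120),(440,293.5)],14);print(e.round(1)); print(((e-st["eef_pos"])@M).round(1)); d=e[0]-e[1]; print(np.hypot(*d[:2]),np.degrees(np.arctan2(-d[0],d[1])))
save(cv2.resize(im["color"][100:310,420:560],None,fx=2.8,fy=2.8),"w12c.png")
E
```

```text
[434.2072935   78.31408593 126.41896728] [434.44153273  77.132509   126.45071714]
[[565.  130.8  14. ]
 [554.3  -8.2  14. ]]
[[ 66.2 124.7 112.2]
 [-73.2 128.9 112.2]]
139.47181312074738 -4.419050083869983
```

View pics/w12c.png

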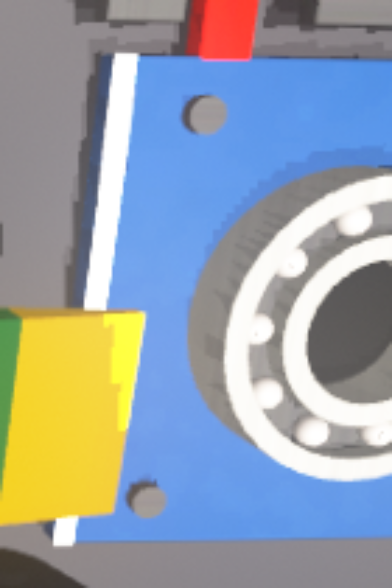

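```bash
python3 - <<'E'
from h import *
import pickle
im,st=pickle.load(open("w12.pkl","rb")); M=R.from_quat(np.roll(st["ee_rot"],-1)).as_matrix()
e=onz(im,st,[(460.5,119),(439.3,294.5)],14);print(e.round(1),e.mean(0)); print(((e-st["eef_pos"])@M).round(1)); d=e[0]-e[1]; print(np.hypot(*d[:2]),np.degrees(np.arctan2(-d[0],d[1])))
E
```

```text
[[568.  131.3  14. ]
 [553.7  -9.1  14. ]] [560.84203981  61.10609435  14.        ]
[[ 67.  127.5 112.2]
 [-74.1 128.4 112.2]]
141.07801561634588 -5.805641341125146
```

```bash
python3 -m handwheel '[{"ax":0,"ay":0,"az":0,"tx":-0.003,"ty":0,"tz":0.02,"gripper":-1},{"ax":0,"ay":0,"az":0,"tx":0,"ty":0,"tz":0.02,"gripper":-1},{"ax":0,"ay":0,"az":0,"tx":0,"ty":0,"tz":0.02,"gripper":-1},{"ax":0,"ay":0,"az":0,"tx":0,"ty":0,"tz":0.02,"gripper":-1},{"ax":0,"ay":0,"az":0,"tx":0,"ty":0,"tz":0.01,"gripper":-1},{"ax":0,"ay":0,"az":0,"tx":0,"ty":0,"tz":0.005,"gripper":-1},{"ax":0,"ay":0,"az":0,"tx":0,"ty":0,"tz":0.002,"gripper":-1},{"ax":0,"ay":0,"az":0,"tx":0,"ty":0,"tz":0,"gripper":-1},{"ax":0,"ay":0,"az":0,"tx":0,"ty":0,"tz":0,"gripper":-1}]' 40;  python3 look.py w13
```

```text
time: 12.13
eef_pos: [435.6, 73.2, 30.9]
ee_rot: [0.0, 0.746, 0.666, 0.0]
force: [-0.3, -0.4, -2.4]
width: 29.5
12.1333 [435.6  73.2  30.9] toolx [0.113 0.994 0.   ] tooly [ 0.994 -0.113  0.001] F [-0.3 -0.4 -2.4] w 29.5
```

View pics/w13.png

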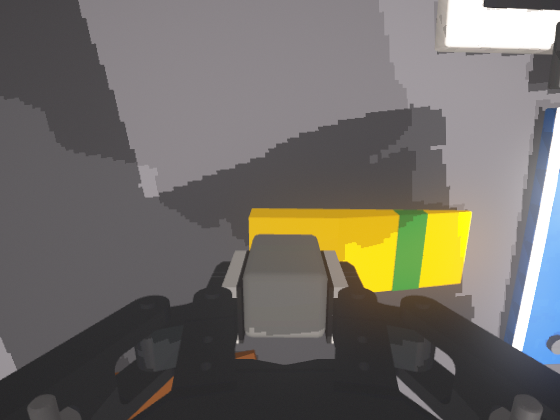

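```bash
python3 -m handwheel '[{"ax":0,"ay":0,"az":0,"tx":0,"ty":0,"tz":0.001,"gripper":-1},{"ax":0,"ay":0,"az":0,"tx":0,"ty":0,"tz":0.001,"gripper":-1},{"ax":0,"ay":0,"az":0,"tx":0,"ty":0,"tz":0.001,"gripper":-1},{"ax":0,"ay":0,"az":0,"tx":0,"ty":0,"tz":0,"gripper":-1},{"ax":0,"ay":0,"az":0,"tx":0,"ty":0,"tz":0,"gripper":-1}]' 40;  python3 look.py w14
python3 - <<'E'
from h import *
import pickle
im,st=pickle.load(open("w14.pkl","rb")); M=R.from_quat(np.roll(st["ee_rot"],-1)).as_matrix()
save(cv2.resize(im["color"][90:370,440:560],None,fx=2.1,fy=2.1),"w14c.png")
t=onz(im,st,[(470.5,211.5),(465.5,283.5)],3.); print(((t-st["eef_pos"])@M).round(1))
O=np.array([561,61.5]);a=np.radians(-6.4);X=np.array([np.cos(a),np.sin(a)]);Y=np.array([-X[1],X[0]])
d=st["eef_pos"][:2]-O; print("stand frame",d@X,d@Y)
E
```

```text
time: 12.6
eef_pos: [435.4, 73.4, 27.7]
ee_rot: [0.0, 0.746, 0.666, 0.0]
force: [-0.4, 0.1, 5.3]
width: 29.5
12.6 [435.4  73.4  27.7] toolx [0.113 0.994 0.   ] tooly [ 0.994 -0.113  0.001] F [-0.4  0.1  5.3] w 29.5
[[ 20.9  95.   24.7]
 [-19.7  98.2  24.7]]
stand frame -126.15083297278721 -2.1820225743527217
```

View pics/w14c.png

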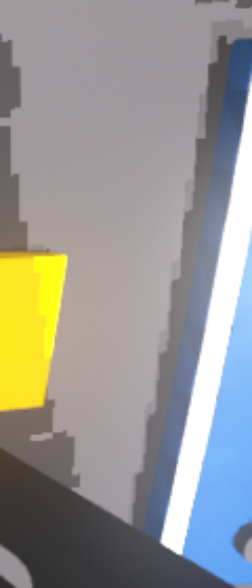

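```bash
python3 -m handwheel '[{"ax":0,"ay":0,"az":0,"tx":0,"ty":0.007,"tz":0,"gripper":-1},{"ax":0,"ay":0,"az":0,"tx":0,"ty":0.007,"tz":0,"gripper":-1},{"ax":0,"ay":0,"az":0,"tx":0,"ty":0.007,"tz":0,"gripper":-1},{"ax":0,"ay":0,"az":0,"tx":0,"ty":0.007,"tz":0,"gripper":-1},{"ax":0,"ay":0,"az":0,"tx":0,"ty":0.006,"tz":0,"gripper":-1},{"ax":0,"ay":0,"az":0,"tx":0,"ty":0.005,"tz":0,"gripper":-1},{"ax":0,"ay":0,"az":0,"tx":0,"ty":0,"tz":0,"gripper":-1},{"ax":0,"ay":0,"az":0,"tx":0,"ty":0,"tz":0,"gripper":-1}]' 40;  python3 look.py w15
```

```text
time: 13.32
eef_pos: [474.0, 68.8, 27.6]
ee_rot: [0.0, 0.746, 0.666, 0.0]
force: [-1.4, -0.5, 6.1]
width: 29.5
13.3167 [474.   68.8  27.6] toolx [ 0.113  0.994 -0.   ] tooly [ 0.994 -0.113  0.   ] F [-1.4 -0.5  6.1] w 29.5
```

View pics/w15.png

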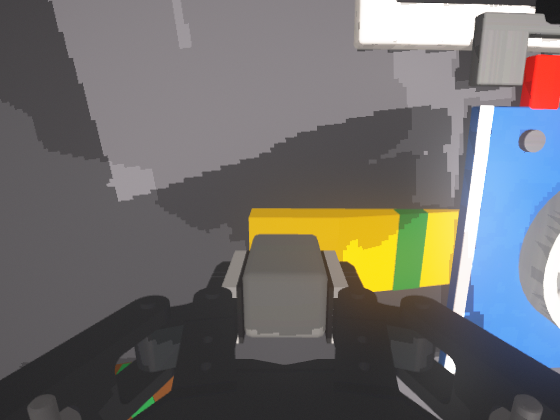

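```bash
python3 -m handwheel '[{"ax":0,"ay":0,"az":0,"tx":0,"ty":0.003,"tz":0,"gripper":-1},{"ax":0,"ay":0,"az":0,"tx":0,"ty":0.003,"tz":0,"gripper":-1},{"ax":0,"ay":0,"az":0,"tx":0,"ty":0.003,"tz":0,"gripper":-1},{"ax":0,"ay":0,"az":0,"tx":0,"ty":0.003,"tz":0,"gripper":-1},{"ax":0,"ay":0,"az":0,"tx":0,"ty":0.003,"tz":0,"gripper":-1},{"ax":0,"ay":0,"az":0,"tx":0,"ty":0.003,"tz":0,"gripper":-1},{"ax":0,"ay":0,"az":0,"tx":0,"ty":0,"tz":0,"gripper":-1},{"ax":0,"ay":0,"az":0,"tx":0,"ty":0,"tz":0,"gripper":-1}]' 40;  python3 look.py w16
```

```text
time: 14.03
eef_pos: [486.7, 66.7, 27.5]
ee_rot: [-0.003, 0.746, 0.666, -0.003]
force: [-19.8, 2.5, 27.5]
width: 29.7
14.0333 [486.7  66.7  27.5] toolx [ 0.114  0.994 -0.002] tooly [ 0.993 -0.114 -0.009] F [-19.8   2.5  27.5] w 29.7
```

View pics/w16.png

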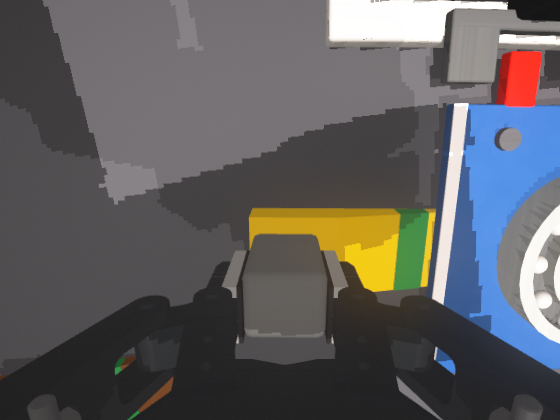

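```bash
python3 -m handwheel '[{"ax":0,"ay":0,"az":0,"tx":0,"ty":0,"tz":-0.001,"gripper":-1},{"ax":0,"ay":0,"az":0,"tx":0,"ty":0,"tz":-0.001,"gripper":-1},{"ax":0,"ay":0,"az":0,"tx":0,"ty":0,"tz":0,"gripper":-1},{"ax":0,"ay":0,"az":0,"tx":0,"ty":0,"tz":0,"gripper":-1}]' 40;  python3 look.py w17
python3 - <<'E'
from h import *
for n,b in [("scene",(215,220,120,90)),("side",(210,140,120,100))]:
    im=get_image(n); x,y,w,h=b; save(cv2.resize(im["color"][y:y+h,x:x+w],None,fx=5,fy=5,interpolation=cv2.INTER_CUBIC),n+"17.png")
E
```

```text
time: 14.42
eef_pos: [490.3, 66.7, 28.6]
ee_rot: [-0.001, 0.746, 0.666, -0.001]
force: [-4.4, -0.2, -6.3]
width: 29.8
14.4167 [490.3  66.7  28.6] toolx [ 0.113  0.994 -0.001] tooly [ 0.994 -0.113 -0.003] F [-4.4 -0.2 -6.3] w 29.8
```

View pics/scene17.png

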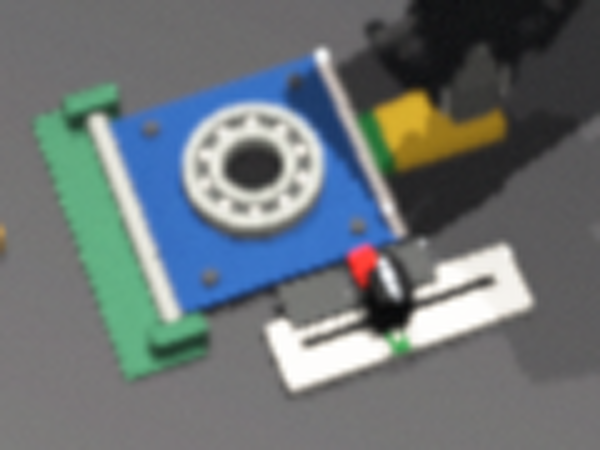

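View pics/side17.png

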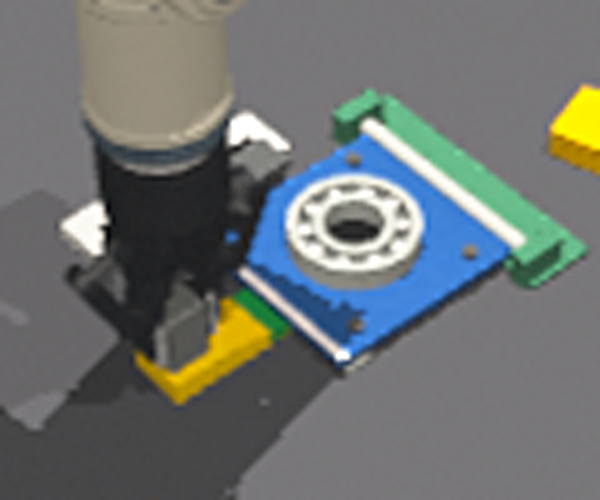

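```bash
python3 -m handwheel '[{"ax":0,"ay":0,"az":0,"tx":0,"ty":0.002,"tz":0.0002,"gripper":-1},{"ax":0,"ay":0,"az":0,"tx":0,"ty":0.002,"tz":0.0002,"gripper":-1},{"ax":0,"ay":0,"az":0,"tx":0,"ty":0,"tz":0.0002,"gripper":-1},{"ax":0,"ay":0,"az":0,"tx":0,"ty":0,"tz":0,"gripper":-1},{"ax":0,"ay":0,"az":0,"tx":0,"ty":0,"tz":0,"gripper":-1}]' 40;  python3 look.py w18
```

```text
time: 14.98
eef_pos: [496.3, 66.3, 28.8]
ee_rot: [0.0, 0.746, 0.666, 0.0]
force: [-2.1, -0.6, -5.9]
width: 29.7
14.9833 [496.3  66.3  28.8] toolx [0.113 0.994 0.   ] tooly [ 0.994 -0.113  0.001] F [-2.1 -0.6 -5.9] w 29.7
```

View pics/w18.png

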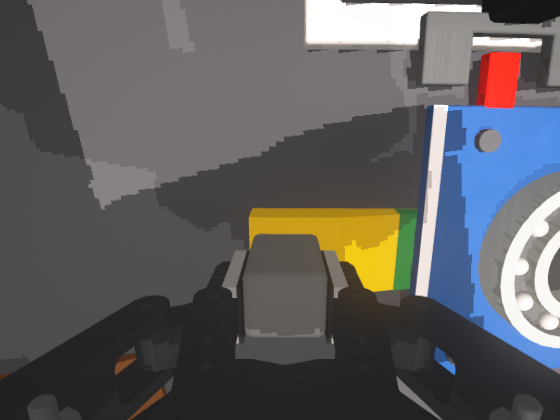

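```bash
python3 -m handwheel '[{"ax":0,"ay":0,"az":0,"tx":0,"ty":0.001,"tz":0.0005,"gripper":-1},{"ax":0,"ay":0,"az":0,"tx":0,"ty":0,"tz":0.0005,"gripper":-1},{"ax":0,"ay":0,"az":0,"tx":0,"ty":0,"tz":0,"gripper":-1},{"ax":0,"ay":0,"az":0,"tx":0,"ty":0,"tz":0,"gripper":-1},{"ax":0,"ay":0,"az":0,"tx":0,"ty":0,"tz":0,"gripper":-1},{"ax":0,"ay":0,"az":0,"tx":0,"ty":0,"tz":0,"gripper":-1}]' 40;  python3 look.py w19
python3 - <<'E'
from h import *
for n,b in [("scene",(215,220,120,90)),("side",(210,140,120,100))]:
    im=get_image(n); x,y,w,h=b; save(cv2.resize(im["color"][y:y+h,x:x+w],None,fx=5,fy=5,interpolation=cv2.INTER_CUBIC),n+"19.png"); save(im["color"],n+"19f.png")
E
```

```text
time: 15.53
eef_pos: [496.8, 66.3, 27.7]
ee_rot: [0.0, 0.746, 0.666, 0.0]
force: [-1.4, 0.2, -6.3]
width: 29.8
15.5333 [496.8  66.3  27.7] toolx [0.113 0.994 0.   ] tooly [ 0.994 -0.113  0.   ] F [-1.4  0.2 -6.3] w 29.8
```

View pics/w19.png

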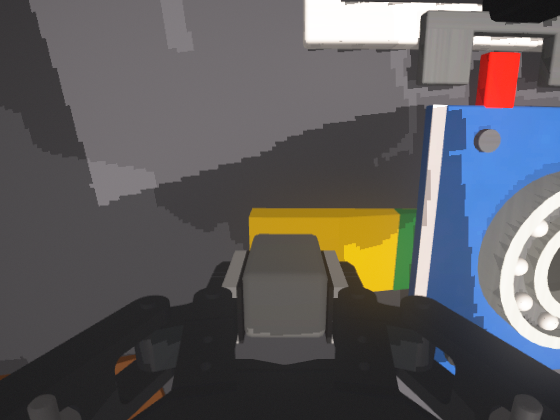

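View pics/side19.png

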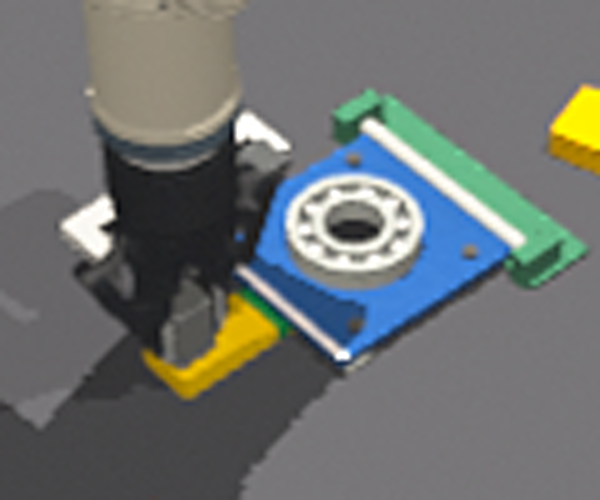

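View pics/scene19f.png

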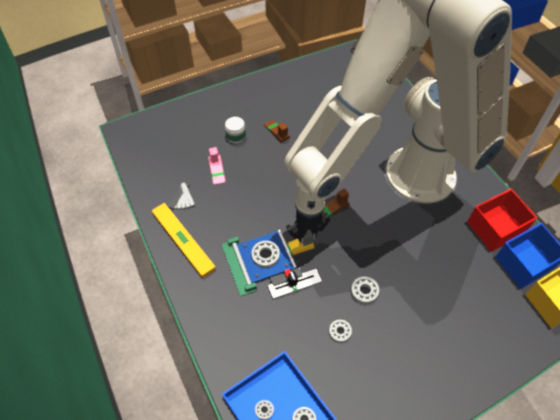

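```bash
python3 -m handwheel '[{"ax":0,"ay":0,"az":0,"tx":0,"ty":0,"tz":0.0005,"gripper":-1},{"ax":0,"ay":0,"az":0,"tx":0,"ty":0,"tz":0,"gripper":-1},{"ax":0,"ay":0,"az":0,"tx":0,"ty":0,"tz":0,"gripper":-1}]' 40;python3 -m handwheel '[{"ax":0,"ay":0,"az":0,"tx":0,"ty":0,"tz":0.0005,"gripper":-1},{"ax":0,"ay":0,"az":0,"tx":0,"ty":0,"tz":0,"gripper":-1},{"ax":0,"ay":0,"az":0,"tx":0,"ty":0,"tz":0,"gripper":-1}]' 40
```

```text
time: 15.93
eef_pos: [496.8, 66.3, 27.5]
ee_rot: [0.0, 0.746, 0.666, 0.0]
force: [-4.1, 0.7, 3.0]
width: 29.6
time: 16.18
eef_pos: [496.9, 66.3, 27.5]
ee_rot: [0.0, 0.746, 0.666, 0.0]
force: [-5.8, -0.5, 11.2]
width: 29.3
```

```bash
python3 -m handwheel '[{"ax":0,"ay":0,"az":0,"tx":0,"ty":0,"tz":-0.0004,"gripper":-1},{"ax":0,"ay":0,"az":0,"tx":0,"ty":0,"tz":0,"gripper":-1},{"ax":0,"ay":0,"az":0,"tx":0,"ty":0,"tz":0,"gripper":-1},{"ax":0,"ay":0,"az":0,"tx":0,"ty":0,"tz":0,"gripper":-1},{"ax":0,"ay":0,"az":0,"tx":0,"ty":0,"tz":0,"gripper":-1}]' 40; python3 look.py w20
python3 - <<'E'
from h import *
import pickle
a=np.radians(-6.4);X=np.array([np.cos(a),np.sin(a)]);Y=np.array([-X[1],X[0]])
def edge(im,st):
    m=cv2.inRange(im["color"],(0,40,110),(70,130,255)); m=cv2.erode(m,np.ones((5,5)))
    ys,xs=np.nonzero(m); P=depthpts(im,st,np.c_[xs,ys]); d=P[:,:2]-[561,61.5]; sx=d@X; sy=d@Y
    for lo,hi in [(6,18),(18,30),(30,45)]:
        k=(sx>lo)&(sx<hi)&(sy>50)&(sy<68); 
        if k.sum()>10: print("  plate top x",lo,hi,k.sum(),np.median(P[k,2]).round(2))
    # bench ref in front
    b=[(x,y) for x in range(330,395,3) for y in range(60,200,3)]; print("  bench",np.median(depthpts(im,st,b)[:,2]).round(2))
for n in ["w15","w20"]:
    im,st=pickle.load(open(n+".pkl","rb")); print(n); edge(im,st)
d=observe()["eef_pos"][:2]-[561,61.5]; print("tcp stand",d@X,d@Y)
o=pickle.load(open("o0.pkl","rb"))
for n in ["scene","side"]:
    im,st=o[n]; im2=get_image(n)
    for q in (im,im2):
        hsv=cv2.cvtColor(q["color"],cv2.COLOR_RGB2HSV); m=cv2.erode(cv2.inRange(hsv,(100,120,60),(125,255,255)),np.ones((3,3))); ys,xs=np.nonzero(m)
        P=depthpts(q,st,np.c_[xs,ys]); d=P[:,:2]-[561,61.5]; k=(abs(d@Y)<66)&((d@X)>8)&((d@X)<140)&(P[:,2]<30)&(P[:,2]>5)
        A=np.c_[d[k]@X,d[k]@Y,np.ones(k.sum())]; c=np.linalg.lstsq(A,P[k,2],rcond=None)[0]; print(n,"slope x",c[0].round(4),"z at edge",c[2].round(2),k.sum())
E
```

```text
time: 16.6
eef_pos: [497.0, 66.3, 27.5]
ee_rot: [0.0, 0.746, 0.666, 0.0]
force: [-4.2, -0.3, 5.9]
width: 29.3
16.6 [497.   66.3  27.5] toolx [0.114 0.994 0.   ] tooly [ 0.994 -0.114  0.001] F [-4.2 -0.3  5.9] w 29.3
w15
  bench 0.89
w20
  plate top x 6 18 587 17.96
  bench 0.97
tcp stand -64.25181303007234 -2.3803699680318324
scene slope x 0.0033 z at edge 14.31 644
scene slope x -0.0252 z at edge 18.51 655
side slope x -0.002 z at edge 13.4 444
side slope x -0.0179 z at edge 16.04 383
```

View pics/w20.png

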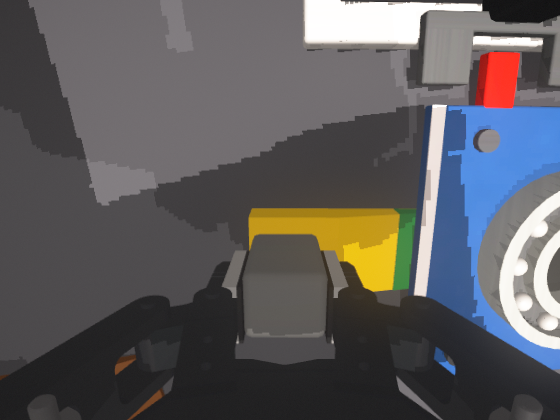

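```bash
python3 -c "
from workcell import *
print(hand_in())"
```

```text
the job is handed in; nothing more can be done
None
```

I moved the catch to the green mark, then gripped the yellow wedge and pushed it flat under the middle of the plate's front edge. The job was handed in at about 16.7 s, still gripping the wedge; no verdict is reported.

**Catch:** I slid it about 28 mm. In the picture taken after I let go, its pointer was on the green field and the gap was over the red tongue. No later picture shows it moved.

**Plate lift:** The edge lies over the green band. The readings agree that it is inside the limits, but not on the exact lift:

| Source | Edge lift |
|---|---|
| Wrist depth | about 3.3 mm |
| How far the wedge is in (tip about 31 mm under) | about 3.2 mm |
| Scene camera, change from start | about 4.2 mm |
| Side camera, change from start | about 2.6 mm |

**Wedge:** It stands about 2 mm off the centre line and is square to within about 1–2 degrees. It is pressed on the bench with about 6 N and gripped at a 40 N setting.

**Push:** The first push jammed, with about 20 N sideways and 27 N pressing down. I eased the tool up 2 mm, finished the push and set the wedge back down. The wedge may have shifted a fraction of a millimetre in the grip.

**Bearings and tin:** In the last scene picture they look where they were; I did not measure them again.

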